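# Restock a cup stack from a tilt-out bin

### The arm

A 7-joint arm with a two-finger parallel gripper is mounted at the origin on the work surface. World frame = base frame: x ahead of the robot, y to its left, z up, the work surface at z = 0. Lengths are in mm, angles in rad, forces in N, time in s.
With the tool pointing down it reaches from about 425 to 1025 mm from the base axis. Payload 3.6 kg.
Tool frame: the origin (TCP) lies midway between the tips of the shut fingers; the grasp point (between the pads) lies 19 mm behind it; z points along the fingers, y is the direction in which the jaws open and shut (so a half turn about z gives the same grasp; the last joint's range is limited). The gripper opens to 85 mm and grips with 20 to 120 N. Pads are 22 mm wide; open, the fingers measure 114 mm over their backs; the gripper's body (76 mm by 85 mm) begins 54 mm behind the grasp point. The pads swing forward as they close: fully open they stand 13 mm farther back than shut.
Start: joints at [1.073, 0.591, 0.048, 1.609, -0.033, 0.943, -0.034], TCP at [285.532, -666.409, 231.302] pointing down, gripper open.
Joint ranges: [-2.69, 2.69], [-0.47, 2.24], [-1.27, 1.36], [0.19, 2.51], [-1.53, 4.68], [0.08, 2.07], [-3.09, 3.09]. Speed limits (rad/s): [2.57, 2.57, 3.14, 3.14, 3.14, 3.14, 3.14].

### API

Orientations are given as a 3x3 rotation matrix whose columns are the frame's x, y, z axes.
In Python, from cell import bot, command_gripper, kin, sensors, viewer, job gives the robot as it stands. Calls block until the motion is done:
- bot.movep(position, orientation): joint-space move of the TCP to a pose.
- bot.line_to(position, attitude=None, speed=150, guard=None): straight line of the TCP; attitude=None keeps the orientation; speed is the mean speed in mm/s. With guard (N) it stops when the force on the tool has changed by that much, and returns True; else False.
- bot.move_j(angles): joint-space move.
- command_gripper(opening, f_grip=None): finger opening in mm; f_grip is the grip in N (None keeps the last); returns when the fingers have stopped.
- bot.wait(seconds).
- kin.inverse_kinematics(position, orientation): joint angles nearest the present ones, or None.
- sensors.get_state(): the state.
- viewer.snapshot(name): name is "side" or "top" or "wrist"; returns the picture (400x640x3 uint8, blue, green, red); there is no depth.
- viewer.camera_model(name): a dict with "intrinsics" (3x3 intrinsics, pixels), "k1" (the pictures are not rectified: a ray, as slopes to the right and down, at radius r is drawn at 1 + k1 r^2 times it, then the intrinsics apply), "R" (3x3) and "t" (3): a world point X has camera coordinates R X + t; the wrist camera has in their place "hand_eye" (4x4, takes a point from camera to tool coordinates, whose origin is the TCP and whose axes are the flange's). Camera axes: x right, y down, z forward; pixel columns grow to the right and rows downward; lengths in mm; the calibration is good to about 2 mm. A picture is of the moment at which its call begins: read the wrist's pose just before it. camera_model takes no time and is no camera call.
A pose or a line that the arm cannot do raises bot.IKError and nothing moves.
- job.job_done(): hands the job in, once; it reports no verdict.
The state is a dict: "clock": time; "joint_positions": joint angles; "qd": joint speeds; "tau": joint torques, N m; "tool_pos": TCP position; "eef_rot": TCP orientation; "contact_force": force on the tool from outside, world axes, zero at the start; "torque": the same for the moment, N m; "gripper_width": finger opening in mm.
Only numpy, scipy, OpenCV 4.12 (cv2) and the standard library are available. Lean on these libraries where they do the work, as an engineer would, in place of code of your own. Each camera call takes 0.05 s, during which the arm holds its last target. There are 200 camera calls.

### The job

Pull the bin of the small wooden counter case forward until it is fully tilted out, lift out the tapered footed cup and nest it, mouth down, over the matching cup that stands on the counter: lower it gently until it rests loosely, and do not press the two together. Then tip the bin fully shut with the round box still in it, leaving everything else where it stands.

Things in the scene. Friction and masses are not known exactly. Their poses are not given: they have to be found in the camera images.
- cabinet: fixed dark wooden counter case, 170 deep (x) by 290 wide (y) by 197 high, glass-topped, holding one tilt-out bin. Origin: centre of its underside. It stands turned to the robot's right: its own -x, the bin's front, looks roughly along -y, across the table; z up. Only its front is open, closed off by the bin
- bin (a joint): bin tilt in rad: 0 shut, 0.58 (33 degrees) fully out, at its stop. It turns about a horizontal pivot along the case's y through bin_hinge, its top coming out to the front (-x of the case). Stiff: stays where left; 5 to 10 N at the pull move it. Front board 286 wide, 12 thick, from 5 below to 150 above the pivot, just in front of it
- bin_hinge (a point): middle of the bin's pivot axis, fixed to the case 85 in front of its origin and 22 above the counter
- bin_pull (a point): centre of the bin's pull, a dark wooden block 24 wide (y), 24 high, standing 30 proud of the front board (its centre 15 off the board); with the bin shut it lies 27 in front of the pivot and 130 above it. Moves with the bin; it can be pinched by its two sides from above, and the hand may turn with the bin
- bin_floor (a point): centre of the bin's inner floor, between its two compartments; 58.5 behind and 8 above the pivot when shut; moves and turns with the bin. Sides and middle divider 75 high, 8 thick, back 60 high (from the pivot level). Each compartment is 116 wide (y), 117 deep (x), centred 62 left or right of the middle
- cup: wooden footed cup to move, about 160 g, mouth down in the bin's left or right compartment. Below, a hollow taper: outer diameter 88 at the mouth, 52 at 80 up, wall 6, hollow 74 deep; above it a round foot, diameter 39, from 80 to 118 up. Origin: centre of the mouth; z along its axis from mouth to foot. It leans with the tilted bin and may slide to the front board
- base_cup: the matching cup, same outer shape and size as cup, loose, standing mouth down on the open counter right of the case, in one of two places. Origin: centre of the mouth, z up to the foot. Nested over it, cup comes to rest 44 mm higher than it, its hollow's ceiling on the foot, with about 2 mm play
- slim_cup: slimmer and taller mouth-down cup (mouth diameter 60, taper 110 high, foot diameter 26, 150 high in all) in the other place; not to be used or moved. Origin: centre of its mouth, z up
- lidbox: round wooden lidded box, diameter 74, 60 high, in the bin's other compartment; it stays in the bin. Origin: centre of its underside, z up
- vase: loose terracotta vase, largest diameter 84, 190 high. Origin: centre of its foot
- stand: fixed black display stand: round foot of diameter 100, post, and a crossbar 150 long (along its y) at 250 high, with pegs up to 277. Origin: centre of its underside
- bowl: loose pale wooden bowl, diameter 120, 45 high. Origin: centre of its underside
- spoon: wooden spoon lying on the counter, 200 long along its x, 12 high. Origin: its middle, at the underside
- terminal: fixed grey card terminal, 160 (x) by 80 (y), 36 high

How it is judged (in metres and radians):
On the way, in this order (a step that is already met when the one before it is completed fails the run):
1. the bin is tilted out (at least 0.5 rad) (value of joint bin above 0.5 rad), for 0.2 s.
2. the cup is nested loosely over the matching cup and released (z of cup in the frame of base_cup between 0.04 and 0.049 m and horizontal distance between cup and base_cup below 0.006 m and angle between cup's own z axis and vertical below 0.08 rad and angle between base_cup's own z axis and vertical below 0.05 rad and contact force between the fingers and cup below 0.1 N and linear speed of cup below 0.02 m/s), for 0.3 s.
At the end, for the whole second after the job is handed in: Cup 40 to 49 mm above the matching cup, within 6 mm of its axis, upright within 0.08 rad, released and at rest; matching cup upright within 0.05 rad, moved under 30 mm; bin shut within 0.05 rad, the round box in it (within 110 mm of the bin's inner floor centre) (all of step 2 and value of joint bin below 0.05 rad and distance between lidbox and bin_floor below 0.11 m and distance of base_cup from where it was at the start of the episode below 0.03 m); the robot touches nothing.
It fails at once if the two cups are pressed or dropped together (over 30 N) (contact force between cup and base_cup above 30 N).
It fails at once if the slim cup, vase, bowl or spoon is moved by more than 30 mm (distance of any of slim_cup, vase, bowl, spoon from where it was at the start of the episode above 0.03 m).
It also fails if it takes over 59 s, if anything falls off the work surface, if the arm or the gripper's body presses on something with over 40 N, if the wrist force passes 120 N, or if a joint passes its speed limit or range.

## Working session

There is one attempt and no reset: what is moved stays moved. The work goes in short steps, each a Python script; the robot and the scene stay as the last script left them, time stands still between calls to the robot, and variables do not carry over. Pictures are saved under pics/ and viewed, about 8 in all and at most 12, crops included, and the job is handed in when it is done.

```bash
mkdir -p pics; ls; cat > h.py <<'E'
import numpy as np, cv2
from cell import bot, command_gripper, kin, sensors, viewer, job
def snap(n,f):
    s=sensors.get_state(); im=np.array(viewer.snapshot(n)); cv2.imwrite('pics/'+f,im); return im,s
def cam(n,s=None):
    m=viewer.camera_model(n); K=np.array(m['intrinsics']);k1=m['k1']
    if 'R' in m: R=np.array(m['R']);t=np.array(m['t'])
    else:
        H=np.array(m['hand_eye']); T=np.eye(4);T[:3,:3]=s['eef_rot'];T[:3,3]=s['tool_pos']
        W=np.linalg.inv(T@H);R=W[:3,:3];t=W[:3,3]
    return K,k1,R,t
def proj(c,X):
    K,k1,R,t=c; p=np.atleast_2d(X)@R.T+t; q=p[:,:2]/p[:,2:]
    q=q*(1+k1*(q**2).sum(1,keepdims=True)); return q@K[:2,:2].T+K[:2,2]
def ray(c,uv):
    K,k1,R,t=c
    q=cv2.undistortPoints(np.array([[uv]],float),K,np.array([k1,0,0,0.]))[0,0]
    return -R.T@t, R.T@np.array([q[0],q[1],1])
def onz(c,uv,z):
    o,d=ray(c,uv); return o+d*(z-o[2])/d[2]
E
python3 - <<'E'
from h import *
for n in ['side','top']:
    im,s=snap(n,n+'0.png'); c=cam(n); print(n,c[1],-c[2].T@c[3],c[2][2],c[0][0,0])
im,s=snap('wrist','wrist0.png');c=cam('wrist',s);print(-c[2].T@c[3],c[2],s['eef_rot'],s['clock'])
E
```

```text
pics
side 0.0012720398328072843 [ 696.93536004 -566.72464003 1350.30375109] [-0.10554174  0.31381474 -0.94360015] 468.12474619731876
top -0.06996822253923793 [ 301.1288083  -180.95700073 1494.34711795] [ 0.16470662  0.01325371 -0.98625355] 411.3828092506246
[ 355.06200799 -635.6515279   372.24171027] [[ 0.39501306 -0.91867382 -0.0017579 ]
 [-0.87808844 -0.37812318  0.29322954]
 [-0.270047   -0.1142859  -0.95604045]] [[ 9.19154632e-01  3.93895792e-01 -9.31799950e-04]
 [ 3.93896870e-01 -9.19152829e-01  1.82558298e-03]
 [-1.37377107e-04 -2.04502613e-03 -9.99997899e-01]] 0.1
```

View pics/top0.png

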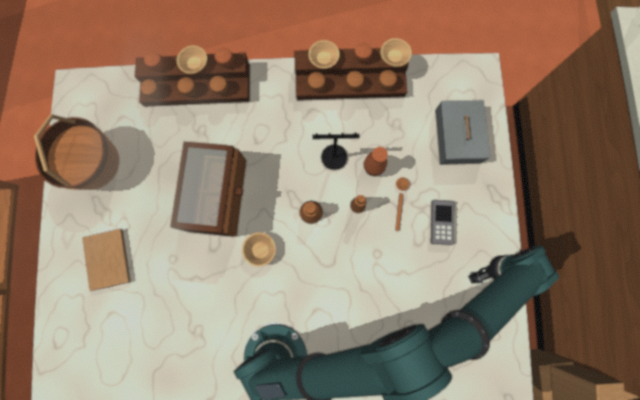

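View pics/side0.png

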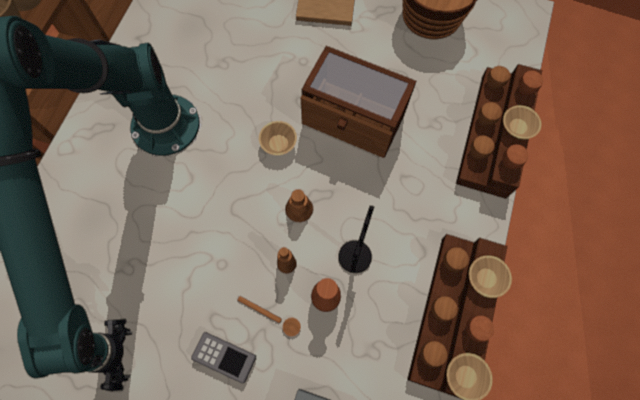

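The top view shows the case at about (208,188) with its front facing image right (-y). The larger cup is at (311,211) and the slim one at (359,204), with the vase at (376,161), stand (335,155), spoon (400,210) and bowl (260,249). The side view has the pull at (342,125). Next I'll make a zoomed composite.

```bash
python3 - <<'E'
from h import *
t=cv2.imread('pics/top0.png')[130:260,165:335];s=cv2.imread('pics/side0.png')[40:230,250:420]
a=cv2.resize(t,None,fx=2.35,fy=2.35*1,interpolation=cv2.INTER_CUBIC)
b=cv2.resize(s,None,fx=2.35,fy=2.35,interpolation=cv2.INTER_CUBIC)
o=np.zeros((max(a.shape[0],b.shape[0]),a.shape[1]+b.shape[1],3),np.uint8);o[:a.shape[0],:a.shape[1]]=a;o[:b.shape[0],a.shape[1]:]=b
print(a.shape,b.shape);cv2.imwrite('pics/z1.png',o)
ct,cs=cam('top'),cam('side')
def tri(u,v):
    A=[];B=[]
    (o1,d1),(o2,d2)=ray(ct,u),ray(cs,v)
    M=np.c_[d1,-d2];x=np.linalg.lstsq(M,o2-o1,rcond=None)[0];p,q=o1+d1*x[0],o2+d2*x[1]
    return (p+q)/2,np.linalg.norm(p-q)
print('pull',tri((240,191),(342,125)))
print('cup foot',tri((311,206),(298,195)))
for n,c,uv in [('t',ct,(311,208)),('s',cs,(298,195))]: print(onz(c,uv,118))
E
```

```text
(306, 400, 3) (446, 400, 3)
pull (array([564.37251901,  98.57040233, 140.23487849]), np.float64(1.8198976507254276))
cup foot (array([ 509.71126592, -139.04230584,  115.75059649]), np.float64(0.9401573237716517))
[ 502.18862014 -139.27087879  118.        ]
[ 510.3796605 -139.4791371  118.       ]
```

View pics/z1.png

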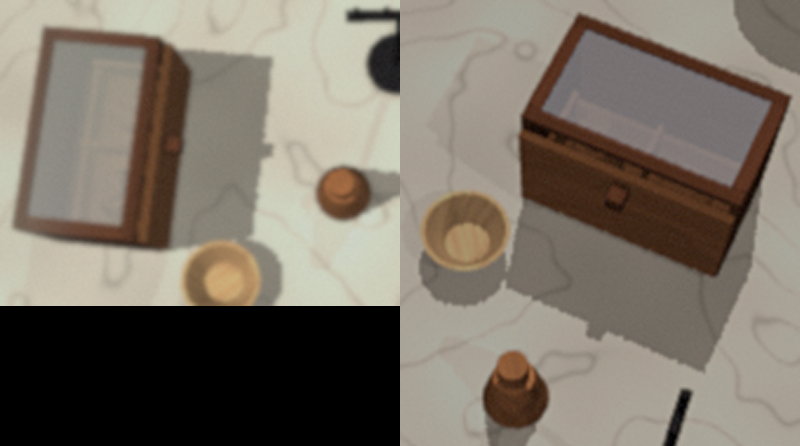

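Zoomed: the case top's corners in the crop are about (45,30),(160,38),(130,243),(15,228) from above and (580,15),(790,97),(740,205),(522,118) from the side. The pull is at (174,145) and (618,196).

```bash
python3 - <<'E'
from h import *
ct,cs=cam('top'),cam('side')
T=[onz(ct,(u/2.35+165,v/2.35+130),197) for u,v in [(45,30),(160,38),(130,243),(15,228)]]
S=[onz(cs,((u-400)/2.35+250,v/2.35+40),197) for u,v in [(790,97),(740,205),(522,118),(580,15)]]
for a,b in zip(T,S):print(a.round(),b.round())
for P in (T,S):
    print('ctr',np.mean(P,0),'yaw',np.degrees(np.arctan2(*(P[0]-P[3]+P[1]-P[2])[1::-1])),[np.linalg.norm(P[i]-P[i-1]).round() for i in range(4)])
P=(np.mean(T,0)+np.mean(S,0))/2
for yaw in (np.radians(-80-0.),np.radians(-82),np.radians(-84)):pass
o1,d1=ray(ct,(239,191.7));o2,d2=ray(cs,(342.8,123.4))
x=np.linalg.lstsq(np.c_[d1,-d2],o2-o1,rcond=None)[0];print('pull',o1+d1*x[0],o2+d2*x[1])
# cups: blob silhouettes; vertical axis -> foot top
for n,c,uvs in [('top',ct,[(342/2.35+165,183/2.35+130)]),('side',cs,[((513-400)/2.35+250,360/2.35+40)])]:
    print(n,onz(c,uvs[0],118))
E
```

```text
[722. 275. 197.] [732. 270. 197.]
[704. 110. 197.] [712. 107. 197.]
[417. 149. 197.] [429. 139. 197.]
[442. 309. 197.] [451. 305. 197.]
ctr [571.075433   210.61405099 197.        ] yaw -7.280888368701529 [np.float64(282.0), np.float64(166.0), np.float64(289.0), np.float64(161.0)]
ctr [580.85904551 205.43732249 197.        ] yaw -6.7842755448685175 [np.float64(283.0), np.float64(164.0), np.float64(284.0), np.float64(167.0)]
pull [561.67654605 101.65728204 138.64016095] [565.65958393 105.11149751 140.12571956]
top [ 502.67062921 -137.69814744  118.        ]
side [ 508.84609862 -134.25542437  118.        ]
```

```bash
cat >> h.py <<'E'
import os,json
G=dict(c=[576.,208.],yaw=83.0)
if os.path.exists('g.json'): G.update(json.load(open('g.json')))
def case():
    a=np.radians(G['yaw']); return np.array([np.cos(a),np.sin(a),0]),np.array([-np.sin(a),np.cos(a),0]),np.array([*G['c'],0])
def hw(x,y,z):  # hinge-frame (x back, y, z up from pivot) -> world
    X,Y,C=case(); return C+X*(x-85)+Y*y+np.array([0,0,z+22.])
def b2h(x,z,th=0.58): return x*np.cos(th)-z*np.sin(th), x*np.sin(th)+z*np.cos(th)
def att(lean,sg):  # tool leaning so that flange is to the front by lean; sg=+1: tool x ~ +case x
    X,Y,C=case(); z=np.array([0,0,1.]); tz=X*np.sin(lean)-z*np.cos(lean)
    tx=sg*(X*np.cos(lean)+z*np.sin(lean)); return np.c_[tx,np.cross(tz,tx),tz]
E
python3 - <<'E'
from h import *
P={}
P['pull_hi']=((-27,0,230),0);P['pull']=((-27,0,111),0)
x,z=b2h(-27,111);P['out']=((x,0,z),.58)
for s in(62,-62):
    for d in(81,180,230):
        x,z=b2h(44,8+d);P[f'cup{s},{d}']=((x,s,z),.58)
for sg in(1,-1):
    for k,(p,l) in P.items():
        q=kin.inverse_kinematics(hw(*p),att(l,sg)); print(sg,k,hw(*p).round(),None if q is None else np.round(q,2))
    for k,p in dict(nest=(506,-137,145),nesth=(506,-137,300)).items():
        q=kin.inverse_kinematics(p,att(0,sg));print(sg,k,None if q is None else np.round(q,2))
E
```

```text
1 pull_hi [562.  97. 252.] [ 0.07  0.4  -0.42  1.93  0.21  0.86 -0.59]
1 pull [562.  97. 133.] [-0.03  0.55 -0.3   2.03  0.28  0.61 -0.64]
1 out [555.  41. 100.] [ 0.6   0.73 -0.64  2.1  -0.41  0.44  0.36]
1 cup62,81 [503. 119. 121.] [ 0.53  0.67 -0.72  2.23 -0.52  0.31  0.33]
1 cup62,180 [496.  65. 203.] [ 0.63  0.49 -0.68  2.18 -0.53  0.57  0.36]
1 cup62,230 [493.  38. 245.] [ 0.68  0.42 -0.65  2.14 -0.53  0.7   0.37]
1 cup-62,81 [626. 104. 121.] [ 0.45  0.74 -0.61  1.96 -0.39  0.49  0.21]
1 cup-62,180 [619.  50. 203.] [ 0.55  0.61 -0.61  1.92 -0.39  0.68  0.21]
1 cup-62,230 [616.  23. 245.] [ 0.59  0.56 -0.61  1.88 -0.39  0.79  0.22]
1 nest [ 0.38  0.48 -0.27  2.12  0.23  0.57 -0.18]
1 nesth [ 0.47  0.28 -0.37  1.97  0.12  0.91 -0.08]
-1 pull_hi [562.  97. 252.] [ 0.49  0.58 -1.07  1.91  0.6   1.02  2.18]
-1 pull [562.  97. 133.] [-0.61  0.59  0.51  2.05 -0.49  0.62 -3.03]
-1 out [555.  41. 100.] [ 0.04  0.66  0.15  2.12 -1.12  0.76 -2.11]
-1 cup62,81 [503. 119. 121.] [-0.05  0.57  0.07  2.25 -1.24  0.66 -2.11]
-1 cup62,180 [496.  65. 203.] [-0.05  0.43  0.22  2.21 -1.    0.83 -2.3 ]
-1 cup62,230 [493.  38. 245.] [-0.04  0.36  0.27  2.17 -0.9   0.92 -2.37]
-1 cup-62,81 [626. 104. 121.] [-0.09  0.67  0.18  1.98 -1.09  0.8  -2.31]
-1 cup-62,180 [619.  50. 203.] [-0.07  0.56  0.27  1.94 -0.95  0.95 -2.41]
-1 cup-62,230 [616.  23. 245.] [-0.06  0.51  0.31  1.91 -0.89  1.03 -2.45]
-1 nest [-0.21  0.53  0.54  2.15 -0.48  0.59 -2.59]
-1 nesth [-0.2   0.28  0.47  2.   -0.16  0.9  -2.91]
```

```bash
python3 - <<'E'
from h import *
bot.movep([506,-165,330],att(0,1))
im,s=snap('wrist','w1.png'); print(s['tool_pos'],s['clock'])
c=cam('wrist',s); print(c[0][0,0],proj(c,[[506,-137,118],[506,-137,0],hw(-27,0,130)]))
X=hw(-27,0,240); bot.movep(X,att(0,1))
im2,s=snap('wrist','w2.png'); c=cam('wrist',s); print(s['tool_pos'],s['clock'],proj(c,[hw(-27,0,142),hw(0,143,150),hw(0,-143,150)]))
cv2.imwrite('pics/w12.png',cv2.resize(np.vstack([im,im2]),None,fx=.75,fy=.75,interpolation=cv2.INTER_AREA))
E
```

```text
[ 505.75085402 -166.78253353  329.63869422] 2.1583
296.54334058794944 [[ 316.47912919  150.01689106]
 [ 317.38589332  140.08752707]
 [ 347.72699509 -138.54795358]]
[562.75503011  94.75945758 262.01496439] 3.2833 [[318.18002997 200.3441542 ]
 [136.63460956 170.86118501]
 [499.28741343 170.36874004]]
```

View pics/w12.png

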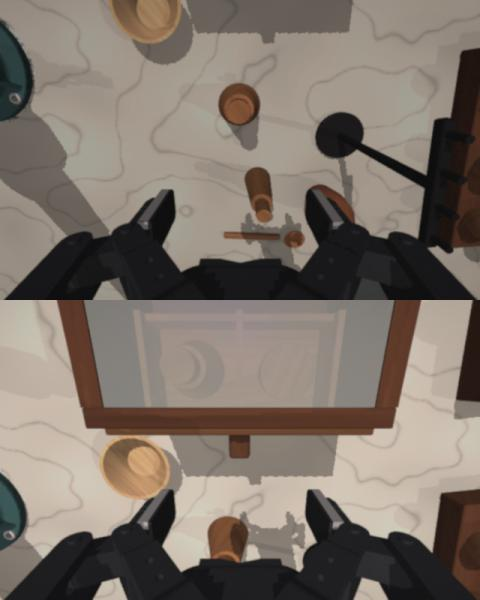

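```bash
python3 - <<'E'
from h import *
s=sensors.get_state();c=cam('wrist',s)
for n,uv,z in [('rail L',(113,171),197),('rail R',(524,168),197),('board L',(141,176),172),('board R',(507,178),172)]:
    print(n,onz(c,uv,z).round(1))
im=cv2.imread('pics/w2.png'); w1=cv2.imread('pics/w1.png')
a=cv2.resize(im[160:225,270:370],None,fx=4,fy=4,interpolation=cv2.INTER_CUBIC)
b=cv2.resize(w1[100:180,270:370],None,fx=4,fy=4,interpolation=cv2.INTER_CUBIC)
d=cv2.resize(im[0:150,170:470],None,fx=1.333,fy=1.333,interpolation=cv2.INTER_CUBIC)
d=np.clip((d.astype(float)-90)*2.5,0,255).astype(np.uint8)
o=np.zeros((580,800,3),np.uint8);o[:260,:400]=a;o[260:580,:400]=b;o[:d.shape[0],400:400+d.shape[1]]=d[:,:400]
cv2.imwrite('pics/z2.png',o)
E
```

```text
rail L [423.6 145.7 197. ]
rail R [710.2 112.  197. ]
board L [425.9 136.3 172. ]
board R [714.1  98.5 172. ]
```

View pics/z2.png

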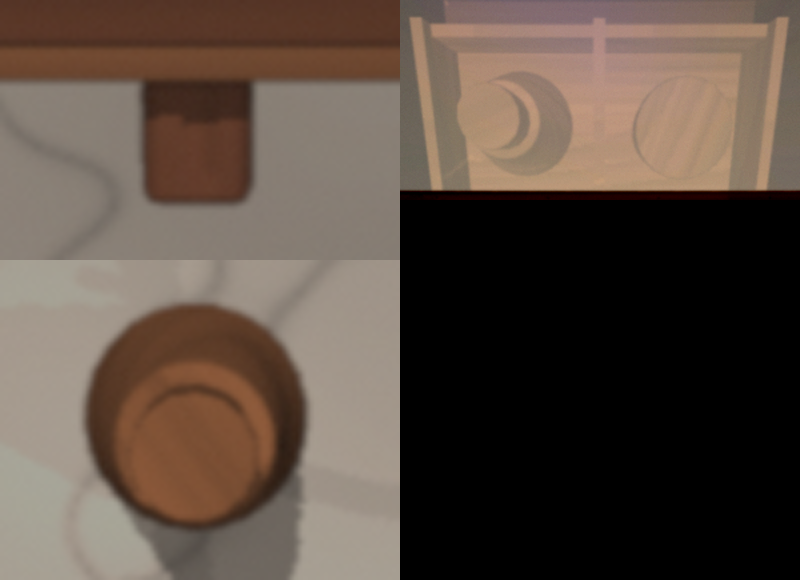

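The left (image) compartment holds the cup, on the +y side of the case, and the box is on the right. In the wrist view the pull's centre column is 319.4 and its front edge is at row 210.8. The base cup's foot centre is at (318.8,148.8), with the mouth centre near (319,139).

```bash
python3 - <<'E'
from h import *
s=sensors.get_state();c=cam('wrist',s)
print('pull front',onz(c,(319.4,210.75),164),'board front edge',onz(c,(319.4,180),172), 'rail', onz(c,(319,171.3),197))
print('expect',hw(-42,0,142),hw(-12,0,150))
print(s['contact_force'])
s['tool_pos']=np.array([505.75085402,-166.78253353,329.63869422]); c=cam('wrist',s)
print('foot',onz(c,(318.75,148.75),118),'mouth',onz(c,(319,139),0),'r px')
E
```

```text
pull front [562.31694747  86.93427599 164.        ] board front edge [565.93582721 115.56604673 172.        ] rail [567.21708894 127.68821179 197.        ]
expect [560.52259339  81.94663874 164.        ] [564.17867369 111.72302329 172.        ]
[-0.17697357 -0.50834457  0.02423271]
foot [ 509.06203857 -136.07635043  118.        ] mouth [ 509.02627051 -136.00144967    0.        ] r px
```

```bash
echo '{"c":[577.8,212.4],"yaw":83.0,"base":[509,-136]}'>g.json
python3 - <<'E'
from h import *
command_gripper(48,40)
X0,Z0=-29,115
bot.line_to(hw(X0,0,150),att(0,1),speed=150)
r=bot.line_to(hw(X0,0,Z0),att(0,1),speed=80,guard=10); s=sensors.get_state(); print(r,s['tool_pos'],hw(X0,0,Z0),s['contact_force'])
command_gripper(10,40); s=sensors.get_state();print(s['gripper_width'],s['contact_force'])
for th in np.arange(1,7)*0.097:
    x,z=b2h(X0,Z0,th); r=bot.line_to(hw(x,0,z),att(th,1),speed=70,guard=30); s=sensors.get_state()
    print(round(th,2),r,s['contact_force'].round(1),(s['tool_pos']-hw(x,0,z)).round(1),s['clock'])
    if r:break
snap('side','s2.png');snap('top','t2.png')
E
```

```text
False [563.67293241  99.28419967 136.52419343] [563.90689485  99.24973871 137.        ] [0.43871853 0.30265499 0.19641966]
23.179552171646893 [-4.64995705  0.77131576  5.68252452]
0.1 False [-4.7  0.7  5.2] [-1.6 -0.1  0.3] 5.7833
0.19 False [-5.1 -1.5  5.2] [-1.7 -0.6 -0.1] 6.1
0.29 False [-5.  -1.6  3.1] [-1.8 -1.1 -0.5] 6.4167
0.39 False [-5.1 -2.5  3.5] [-1.9 -1.2 -0.8] 6.7333
0.48 False [-5.9 -3.1  1.1] [-1.9 -1.2 -1.1] 7.05
0.58 False [-5.5 -2.4  2.7] [-1.8 -0.6 -0.9] 7.3667
```

```bash
echo '{"c":[576.2,212.2],"yaw":83.0,"base":[509,-136]}'>g.json
python3 - <<'E'
from h import *
X0,Z0=-29,115
x,z=b2h(X0,Z0,.605); r=bot.line_to(hw(x,0,z),att(.605,1),speed=30,guard=14); s=sensors.get_state()
print(r,s['contact_force'].round(1),(s['tool_pos']-hw(x,0,z)).round(1))
command_gripper(50)
x,z=b2h(X0,Z0+90); bot.line_to(hw(x,0,z),att(.58,1),speed=200)
command_gripper(80)
x,z=b2h(44,8+205);bot.movep(hw(x,62,z),att(.58,1))
im,s=snap('wrist','w3.png');c=cam('wrist',s);print(s['tool_pos'],s['clock'])
for bx,bz in((44,118+8),(44,8),(0,150)):
    x,z=b2h(bx,bz);print(bx,bz,proj(c,hw(x,62,z)))
E
```

```text
True [-0.8 -1.   4.1] [0.  1.7 1.3]
[493.88262984  56.87092924 224.80231232] 9.5333
44 126 [[320.09038123 207.36079105]]
44 8 [[320.14802798 176.00841552]]
0 150 [[319.87611664 270.81271371]]
```

View pics/w3.png

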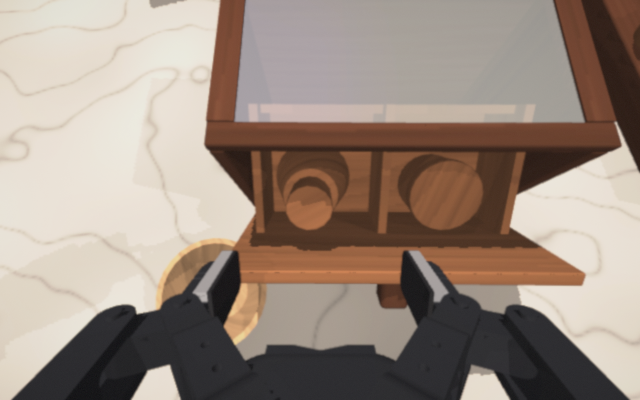

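The bin is out. The cup's foot top is at about (309,208), against a predicted (320,207), so it's offset sideways only. The box sits at (445,192).

```bash
cat >> h.py <<'E'
def onbin(c,uv,bz,th=.58):
    o,d=ray(c,uv); X,Y,C=case(); A=np.c_[X,Y,[0,0,1]]; o=(o-hw(0,0,0))@A; d=d@A
    n=np.array([-np.sin(th),0,np.cos(th)]); k=(bz-o@n)/(d@n); p=o+k*d
    return p@np.array([np.cos(th),0,np.sin(th)]),p[1]
E
python3 - <<'E'
from h import *
s=sensors.get_state();c=cam('wrist',s)
im=cv2.imread('pics/w3.png');cv2.imwrite('pics/z3.png',cv2.resize(im[140:290,220:380],None,fx=4,fy=4,interpolation=cv2.INTER_CUBIC))
print(onbin(c,(309,208),126),onbin(c,(313,179),8))
E
```

```text
(np.float64(42.439071610519775), np.float64(69.8877976714274)) (np.float64(39.39037404661572), np.float64(69.29871297413172))
```

View pics/z3.png

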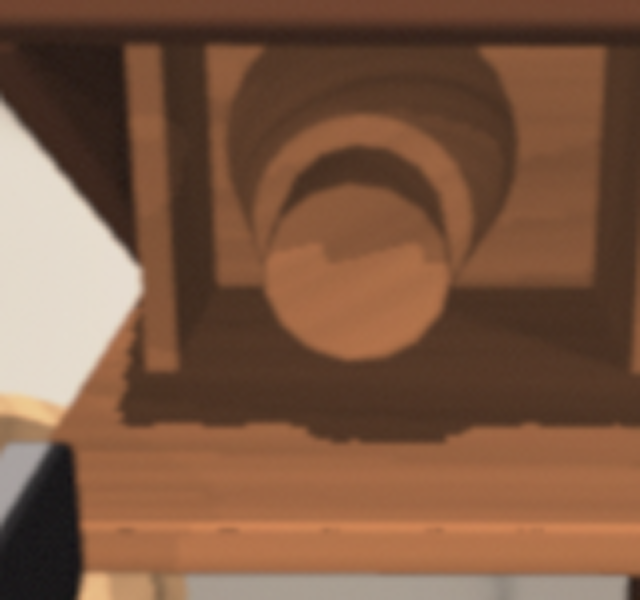

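```bash
cat > path.py <<'E'
from h import *
def cuppoly(hand=True):
    L=[(-44,0),(44,0),(26,80),(19.5,80),(19.5,118),(-19.5,118),(-19.5,80),(-26,80)]
    P=[]
    def edge(L):
        for a,b in zip(L,L[1:]+L[:1]):
            for k in np.linspace(0,1,40,endpoint=False): P.append(np.array(a)*(1-k)+np.array(b)*k)
    edge(L); edge([(-13,85),(13,85),(13,156),(42,156),(42,300),(-42,300),(-42,156),(-13,156)])
    return np.array(P)
PP=cuppoly()
def boxdist(p,x0,x1,z0,z1):
    dx=np.maximum(np.maximum(x0-p[:,0],p[:,0]-x1),0);dz=np.maximum(np.maximum(z0-p[:,1],p[:,1]-z1),0)
    d=np.hypot(dx,dz); ins=(p[:,0]>x0)&(p[:,0]<x1)&(p[:,1]>z0)&(p[:,1]<z1)
    return np.where(ins,-np.minimum.reduce([p[:,0]-x0,x1-p[:,0],p[:,1]-z0,z1-p[:,1]]),d).min()
def margin(xb,zb,lean,rb):  # mouth centre in bin coords, lean world
    ph=.58-lean; a=np.array([np.sin(ph),np.cos(ph)]); t=np.array([np.cos(ph),-np.sin(ph)])
    Q=np.array([xb,zb])+PP[:,:1]*t+PP[:,1:]*a     # bin coords
    H=np.c_[b2h(Q[:,0],Q[:,1])]
    return boxdist(Q,-12,0,-5,150),boxdist(H,0,40,rb,175)
E
python3 - <<'E'
from path import *
s=sensors.get_state();c=cam('wrist',s);X,Y,C=case()
for v in(122,123,150,151):
    o,d=ray(c,(300,v)); k=((hw(0,0,0)-o)@X)/(d@X); print(v,(o+k*d)[2]-22)
for rb in(150,160):
    # greedy search: for each height, best (x,lean)
    for zb in range(8,230,12):
        best=max(((min(margin(x,zb,l,rb)),x,round(np.degrees(l))) for x in range(20,60,2) for l in np.radians(range(-4,48,4))))
        print(rb,zb,best,end=' | ')
    print()
E
```

```text
122 204.08092630182668
123 202.94832717639437
150 166.05069078186023
151 164.3999674077776
150 8 (np.float64(12.051352976804175), 56, 36) | 150 20 (np.float64(14.77482721865573), 58, 44) | 150 32 (np.float64(14.77482721865573), 58, 44) | 150 44 (np.float64(12.77482721865573), 56, 44) | 150 56 (np.float64(10.612574606792123), 54, 44) | 150 68 (np.float64(7.702462916904547), 52, 44) | 150 80 (np.float64(4.77482721865573), 48, 44) | 150 92 (np.float64(2.77482721865573), 46, 44) | 150 104 (np.float64(0.6937560252251914), 44, 44) | 150 116 (np.float64(-1.4301151105194236), 42, 24) | 150 128 (np.float64(2.103024371246476), 34, -4) | 150 140 (np.float64(10.225703786430628), 30, -4) | 150 152 (np.float64(17.400522338186825), 28, -4) | 150 164 (np.float64(25.670209631756446), 24, -4) | 150 176 (np.float64(34.01447417501593), 22, -4) | 150 188 (np.float64(42.81781197376092), 22, 16) | 150 200 (np.float64(53.52346398654216), 26, 24) | 150 212 (np.float64(65.04943967803855), 24, 24) | 150 224 (np.float64(76.57801384651056), 22, 24) | 
160 8 (np.float64(14.051352976804175), 58, 36) | 160 20 (np.f
[... 181 characters left out ...]
 | 160 68 (np.float64(12.337837708012078), 56, 44) | 160 80 (np.float64(9.41308779624316), 54, 44) | 160 92 (np.float64(6.77482721865573), 50, 44) | 160 104 (np.float64(4.77482721865573), 48, 44) | 160 116 (np.float64(2.546075618676892), 46, 44) | 160 128 (np.float64(3.153330654707323), 34, -4) | 160 140 (np.float64(10.298663634169202), 32, -4) | 160 152 (np.float64(18.556098544299967), 28, -4) | 160 164 (np.float64(25.716720119867205), 26, -4) | 160 176 (np.float64(34.01447417501593), 22, -4) | 160 188 (np.float64(42.81781197376092), 22, 16) | 160 200 (np.float64(53.52346398654216), 26, 24) | 160 212 (np.float64(65.04943967803855), 24, 24) | 160 224 (np.float64(76.57801384651056), 22, 24) |
```

```bash
cat > dp.py <<'E'
from path import *
import heapq
rb=161
xs=np.arange(20,64,3);ls=np.radians(np.arange(0,49,6));zs=np.arange(8,180,6)
M={}
def m(i,j,k):
    if (i,j,k) not in M: M[i,j,k]=min(margin(xs[i],zs[j],ls[k],rb))
    return M[i,j,k]
# widest path (max-min margin), small length penalty
start=(8,0,6) # x=44, lean 36
best={};h=[(-99,0,start,None)];par={}
while h:
    b,l,n,p=heapq.heappop(h)
    if n in par: continue
    par[n]=p
    if n[1]==len(zs)-1: break
    i,j,k=n
    for d in ((1,0,0),(-1,0,0),(0,1,0),(0,-1,0),(0,0,1),(0,0,-1),(1,1,0),(-1,1,0),(0,1,1),(0,1,-1),(-1,1,-1)):
        q=(i+d[0],j+d[1],k+d[2])
        if q in par or not(0<=q[0]<len(xs) and 0<=q[1]<len(zs) and 0<=q[2]<len(ls)): continue
        mm=min(m(*q),8)
        if j<4: mm=max(mm,-0.5) if mm>-3 else mm
        heapq.heappush(h,(max(b,-round(mm,1)),l+1,q,n))
print('min margin',-b); path=[]
while n: path.append(n);n=par[n]
for i,j,k in path[::-1]: print((int(xs[i]),int(zs[j]),int(round(np.degrees(ls[k]))),round(m(i,j,k),1)),end=' ')
E
time python3 dp.py
```

```text
min margin 0.6
(44, 8, 36, np.float64(0.1)) (47, 14, 36, np.float64(3.1)) (47, 20, 30, np.float64(3.1)) (47, 26, 24, np.float64(3.6)) (47, 32, 24, np.float64(3.6)) (47, 38, 24, np.float64(3.6)) (47, 44, 24, np.float64(3.6)) (47, 50, 24, np.float64(3.6)) (44, 56, 18, np.float64(1.5)) (44, 62, 18, np.float64(0.9)) (44, 68, 24, np.float64(0.6)) (44, 74, 24, np.float64(0.6)) (44, 80, 24, np.float64(0.6)) (44, 86, 24, np.float64(0.6)) (44, 92, 24, np.float64(0.6)) (44, 98, 24, np.float64(0.6)) (44, 104, 24, np.float64(0.6)) (44, 110, 24, np.float64(0.6)) (44, 116, 18, np.float64(0.6)) (44, 122, 18, np.float64(0.8)) (44, 128, 18, np.float64(1.0)) (44, 134, 12, np.float64(0.9)) (41, 140, 6, np.float64(4.1)) (38, 146, 0, np.float64(8.1)) (35, 152, 0, np.float64(13.0)) (32, 158, 0, np.float64(17.9)) (29, 164, 0, np.float64(22.9)) (26, 170, 0, np.float64(27.8)) (23, 176, 0, np.float64(33.2)) 
real	0m1.963s
user	0m2.070s
sys	0m0.120s
```

```bash
cat > wp.py <<'E'
from path import *
W=[(44,8,33.2),(46,30,33.2),(46,60,24),(45.3,108,22),(45,124,17),(43.5,134,11),(37,147,2),(20,180,0)]
if __name__=='__main__':
  for rb in (158,161,164):
    for a,b in zip(W,W[1:]):
        print(rb,b,min(tuple(np.round(margin(*(np.array(a)*(1-k)+np.array(b)*k)*[1,1,np.pi/180],rb),1)) for k in np.linspace(0,1,15)),np.round(min(margin(*(np.array(a)*(1-k)+np.array(b)*k)*[1,1,np.pi/180],rb)[1] for k in np.linspace(0,1,15)),1))
E
python3 wp.py
python3 - <<'E'
from h import *
xb,y=43.2,69.6
command_gripper(66,40)
x,z=b2h(xb,8+130);bot.line_to(hw(x,y,z),att(.58,1),speed=150)
x,z=b2h(xb,8+82);r=bot.line_to(hw(x,y,z),att(.58,1),speed=80,guard=8);s=sensors.get_state()
print(r,s['contact_force'],(s['tool_pos']-hw(x,y,z)).round(1),s['clock'])
if r: raise SystemExit
im,s=snap('wrist','w4.png')
command_gripper(20,40);s=sensors.get_state();print(s['gripper_width'],s['contact_force'],s['clock'])
im,s=snap('wrist','w5.png')
cv2.imwrite('pics/w45.png',np.hstack([cv2.imread('pics/w4.png')[100:400,120:520],im[100:400,120:520]]))
E
```

```text
158 (46, 30, 33.2) (np.float64(0.0), np.float64(20.1)) 20.1
158 (46, 60, 24) (np.float64(2.0), np.float64(16.7)) 2.1
158 (45.3, 108, 22) (np.float64(2.1), np.float64(-0.6)) -0.6
158 (45, 124, 17) (np.float64(2.1), np.float64(-0.6)) -1.3
158 (43.5, 134, 11) (np.float64(2.7), np.float64(-1.4)) -1.4
158 (37, 147, 2) (np.float64(2.8), np.float64(0.4)) 0.4
158 (20, 180, 0) (np.float64(16.6), np.float64(8.9)) 8.9
161 (46, 30, 33.2) (np.float64(0.0), np.float64(20.1)) 20.1
161 (46, 60, 24) (np.float64(2.0), np.float64(18.2)) 3.7
161 (45.3, 108, 22) (np.float64(2.1), np.float64(0.8)) 0.8
161 (45, 124, 17) (np.float64(2.1), np.float64(0.8)) -0.2
161 (43.5, 134, 11) (np.float64(2.7), np.float64(-0.1)) -0.1
161 (37, 147, 2) (np.float64(2.8), np.float64(1.3)) 1.3
161 (20, 180, 0) (np.float64(16.6), np.float64(9.6)) 9.6
164 (46, 30, 33.2) (np.float64(0.0), np.float64(20.1)) 20.1
164 (46, 60, 24) (np.float64(2.0), np.float64(19.8)) 5.9
164 (45.3, 108, 22) (np.float64(2.1), np.float64(2.5)) 2.5
164 (45, 124, 17) (np.float64(2.1), np.float64(2.5)) 1.1
164 (43.5, 134, 11) (np.float64(2.7), np.float64(1.2)) 1.2
164 (37, 147, 2) (np.float64(2.8), np.float64(2.3)) 2.3
164 (20, 180, 0) (np.float64(16.6), np.float64(10.4)) 10.4
False [-0.11677084 -0.09714512  0.390117  ] [ 0.2 -0.1  0.1] 11.275
37.99832764194858 [-1.05945801 -1.3605103   2.40492201] 11.675
```

View pics/w45.png

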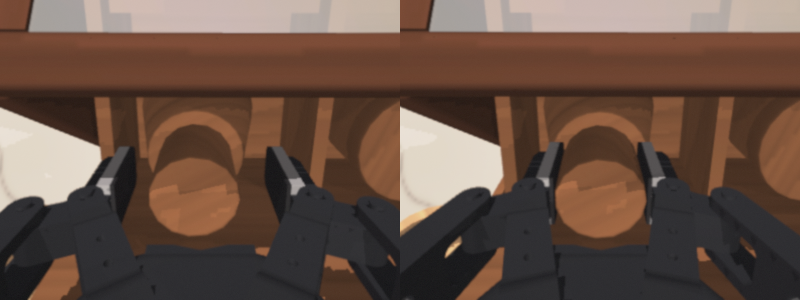

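```bash
python3 - <<'E'
from h import *
s=sensors.get_state();c=cam('wrist',s);X,Y,C=case()
for v in(133,194,197):
    o,d=ray(c,(330,v)); k=((hw(0,0,0)-o)@X)/(d@X); print(v,(o+k*d)[2]-22)
R=np.array(s['eef_rot']);p=np.array(s['tool_pos'])
for u in((601-280,196),(602-280,197)):
  for a in(36,33):
    o,d=ray(c,(u[0],u[1]+100)); o=(o-p)@R;d=d@R; k=(-a-o[2])/d[2]; print(a,(o+k*d).round(1))
E
```

```text
133 208.2251184760338
194 169.44509761754642
197 166.16935374036515
36 [  1.6   1.2 -36. ]
33 [ -0.5   1.2 -33. ]
36 [  1.2   1.6 -36. ]
33 [ -1.    1.7 -33. ]
```

```bash
cat > lift.py <<'E'
from wp import *
def cuppose(xb,zb,lean_deg,y):
    l=np.radians(lean_deg); x,z=b2h(xb,zb); return hw(x-82*np.sin(l),y,z+82*np.cos(l)),att(l,1)
E
python3 - <<'E'
from lift import *
for w in W[1:]:
    p,a=cuppose(w[0]-.5,w[1],w[2],69.6)
    r=bot.line_to(p,a,speed=70,guard=15);s=sensors.get_state()
    print(w,r,s['contact_force'].round(1),(s['tool_pos']-p).round(1),s['gripper_width'].round(1) if hasattr(s['gripper_width'],'round') else s['gripper_width'],s['clock'])
    if r:break
snap('wrist','w6.png');snap('side','s6.png');snap('top','t6.png')
E
```

```text
(46, 30, 33.2) False [ 0.3 -0.3 -1.3] [ 0.2 -0.4  0.2] 38.131678046267616 12.1917
(46, 60, 24) False [-0.1  1.5 -2.7] [-0.6 -0.1 -0.5] 38.14911485160338 12.7917
(45.3, 108, 22) False [-0.2  0.6 -1.3] [-0.3 -0.1 -0.2] 37.80383889541602 13.6167
(45, 124, 17) False [ 0.4 -1.4 -1.9] [-0.1  0.5 -0.1] 38.050798160678106 13.9917
(43.5, 134, 11) False [ 0.6 -0.1 -1.8] [-0.2  0.3 -0.5] 38.317630108125314 14.2833
(37, 147, 2) False [-0.1 -0.5 -2.5] [-0.3  0.8 -0.8] 38.18712336719494 14.6
(20, 180, 0) False [ 0.  -0.1 -1. ] [ 0.1 -0.1  0.2] 38.355437164612404 15.2417
```

```bash
python3 - <<'E'
from h import *
b=G['base']
bot.line_to([b[0],b[1],262],att(0,1),speed=220)
bot.line_to([b[0],b[1],215],att(0,1),speed=150); bot.wait(.2)
im,s=snap('side','s7.png');i2,s=snap('wrist','w7.png');i3,_=snap('top','t7.png');print(s['tool_pos'],s['contact_force'],s['clock'])
print(proj(cam('side'),[[*b,118],[*b,133],[*b,251]]),proj(cam('wrist',s),[[*b,251]]),proj(cam('top'),[[*b,251]]))
o=np.zeros((600,800,3),np.uint8)
o[:,:400]=cv2.resize(im[140:260,250:330],(400,600),interpolation=cv2.INTER_CUBIC)
o[:300,400:]=i2[100:400,120:520]; o[300:,400:]=cv2.resize(i3[170:245,260:360],(400,300),interpolation=cv2.INTER_CUBIC)
cv2.imwrite('pics/z7.png',o)
E
```

```text
[ 509.74157802 -135.97013201  215.98695031] [ 0.50658715  0.07448451 -1.75002134] 17.1333
[[297.93629035 193.75764364]
 [297.76848585 191.844974  ]
 [296.30944409 175.21479845]] [[316.3062687  298.58928752]] [[308.41689159 199.59946357]]
```

View pics/z7.png

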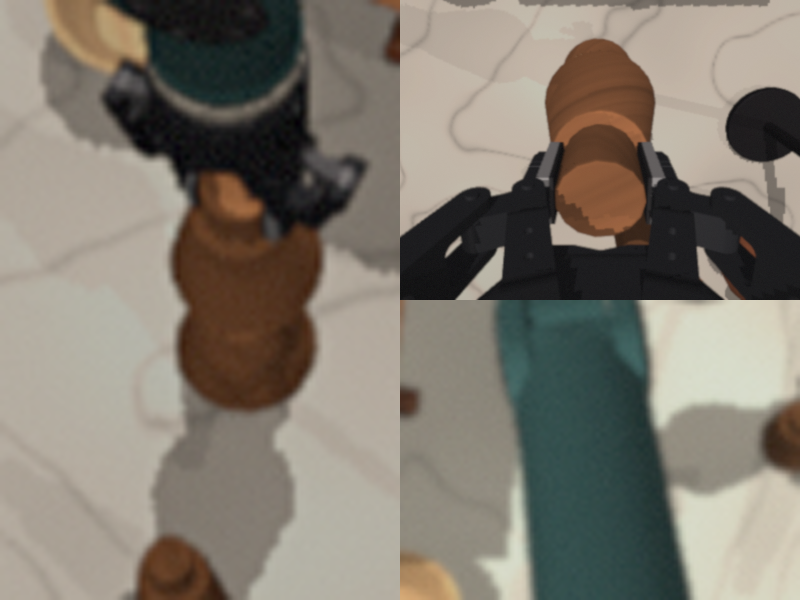

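```bash
python3 - <<'E'
from h import *
x,y=507.0,-136
bot.line_to([x,y,205],att(0,1),speed=60)
for z in (170,150,138):
    r=bot.line_to([x,y,z],att(0,1),speed=80,guard=5); s=sensors.get_state(); print(z,r,s['tool_pos'].round(1),s['contact_force'].round(2),s['torque'].round(2))
    if r: break
else:
    r=bot.line_to([x,y,116],att(0,1),speed=20,guard=2.5); s=sensors.get_state(); print('land',r,s['tool_pos'].round(1),s['contact_force'].round(2),s['torque'].round(2),s['clock'])
im,s=snap('side','s8.png')
E
```

```text
170 False [ 507.  -135.9  169.8] [ 0.33 -0.25 -1.15] [ 0.02  0.02 -0.01]
150 False [ 506.7 -135.9  149.6] [ 0.67  0.25 -0.78] [-0.03  0.   -0.04]
138 False [ 506.6 -136.   137.6] [-0.5  -0.39 -1.4 ] [0.01 0.   0.05]
land True [ 507.  -136.1  125.9] [-0.49 -0.11  4.28] [-0.11 -0.01  0.05] 19.5083
```

```bash
python3 - <<'E'
from h import *
s=sensors.get_state();print(s['tool_pos'].round(2),s['contact_force'].round(2))
command_gripper(66); bot.wait(.1); s=sensors.get_state();p=s['tool_pos'];print(p.round(2),s['contact_force'].round(2))
bot.line_to([p[0],p[1],p[2]+55],speed=100)
bot.line_to([p[0],p[1],p[2]+185],speed=200)
bot.line_to([p[0],p[1]-29,330],att(0,1),speed=200)
i2,s=snap('wrist','w9.png');im,_=snap('side','s9.png');c=cam('wrist',s);print(s['tool_pos'],s['clock'])
b=G['base'];print(proj(c,[[*b,162],[*b,0]]))
o=np.zeros((500,800,3),np.uint8)
o[:,:400]=cv2.resize(im[150:250,260:340],(400,500),interpolation=cv2.INTER_CUBIC)
o[:400,400:]=cv2.resize(i2[90:190,270:370],(400,400),interpolation=cv2.INTER_CUBIC)
cv2.imwrite('pics/z9.png',o)
E
```

```text
[ 506.97 -136.12  125.82] [-0.66  0.52  4.04]
[ 505.9  -136.15  125.19] [0.4  0.72 0.69]
[ 505.30335553 -165.90765033  328.72624046] 21.8667
[[319.49068956 155.34808387]
 [319.88694533 140.03178668]]
```

View pics/z9.png

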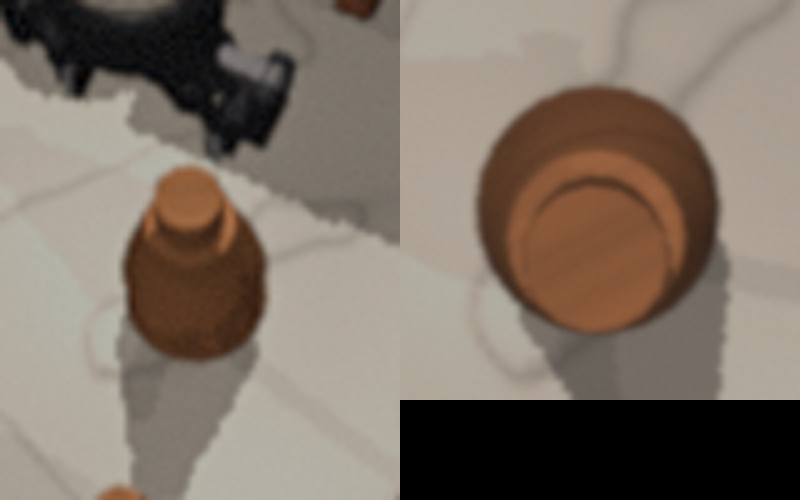

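```bash
python3 - <<'E'
from h import *
bot.line_to([540,-40,310],att(.3,1),speed=200)
command_gripper(0)
def P(bx,bz,th): x,z=b2h(bx,bz,th); return hw(x,0,z),att(th,1)
p,a=P(-68,165,.58);bot.line_to(p,a,speed=200)
p,a=P(-68,120,.58);r=bot.line_to(p,a,speed=120,guard=8);print(r,sensors.get_state()['contact_force'].round(1),sensors.get_state()['clock'])
if r: raise SystemExit
for th in np.linspace(.58,0,8):
    p,a=P(-53,120,th);r=bot.line_to(p,a,speed=60,guard=25);s=sensors.get_state()
    print(round(th,2),r,s['contact_force'].round(1),(s['tool_pos']-p).round(1),s['clock'])
    if r:break
snap('side','s10.png');snap('top','t10.png')
E
```

```text
False [-0.9  0.4  0.3] 25.025
0.58 False [-0.9  0.2  0.2] [0.3 0.4 0.7] 25.425
0.5 False [-0.1 -0.2 -0.3] [0.2 0.7 0.5] 25.7583
0.41 False [-1.2 -0.9  0.2] [-0.   0.3 -0.2] 26.0917
0.33 False [-0.  -0.8 -0.4] [-0.   0.1 -0.5] 26.425
0.25 False [-0.3 -0.1 -0.6] [-0.  -0.  -0.6] 26.7583
0.17 False [-1.  -0.6 -0.1] [-0.  -0.  -0.5] 27.0917
0.08 False [-0.2  0.1  0.6] [-0.1 -0.1 -0.5] 27.425
0.0 False [-0.2 -0.3  0.3] [-0.3 -0.9 -0.6] 27.7583
```

```bash
python3 - <<'E'
from h import *
i2,s=snap('wrist','w11.png')
a=cv2.imread('pics/s10.png')[30:230,240:440];print(s['tool_pos'],s['gripper_width'])
cv2.imwrite('pics/z10.png',np.hstack([cv2.resize(a,(400,400),interpolation=cv2.INTER_CUBIC),i2[0:400,120:520]]))
E
```

```text
[559.12089335  74.25713535 141.48344909] 0.09669031746547892
```

View pics/z10.png

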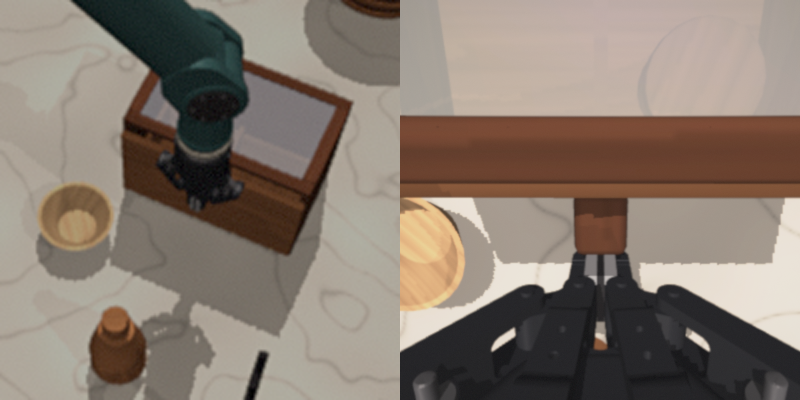

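The bin followed and is nearly shut, with the fingers resting on the pull's front. I'll push home under a guard.

```bash
python3 - <<'E'
from h import *
p=hw(-36,0,120);r=bot.line_to(p,att(0,1),speed=25,guard=22);s=sensors.get_state()
print(r,s['contact_force'].round(1),s['tool_pos'].round(1),s['clock'])
X,Y,C=case();print('x in hinge frame',(s['tool_pos']-hw(0,0,0))@X)
q=s['tool_pos']
bot.line_to(hw(-75,0,120),att(0,1),speed=150)
bot.line_to(hw(-60,0,240),att(0,1),speed=220)
i2,s=snap('wrist','w12.png');c=cam('wrist',s)
print(s['clock'],proj(c,[hw(-12,0,150),hw(-12+.05*150,0,150),hw(-12-.05*150,0,150),hw(-42,0,142),hw(0,0,175)]))
i3,_=snap('top','t12.png');i4,_=snap('side','s12.png')
o=np.zeros((600,800,3),np.uint8);o[:400,:400]=i2[:400,120:520];o[:300,400:]=cv2.resize(i4[100:250,220:420],(400,300));o[300:,400:]=cv2.resize(i3[120:270,220:420],(400,300))
cv2.imwrite('pics/z12.png',o)
E
```

```text
True [ 0.7 -0.2 -0.5] [558.6  73.9 141.4] 28.3833
x in hinge frame -54.374355471313436
29.3667 [[320.31799061 147.1540941 ]
 [320.33995786 137.24894632]
 [320.29645839 156.86435909]
 [320.24322424 182.53611826]
 [320.3335393  133.82691279]]
```

View pics/z12.png

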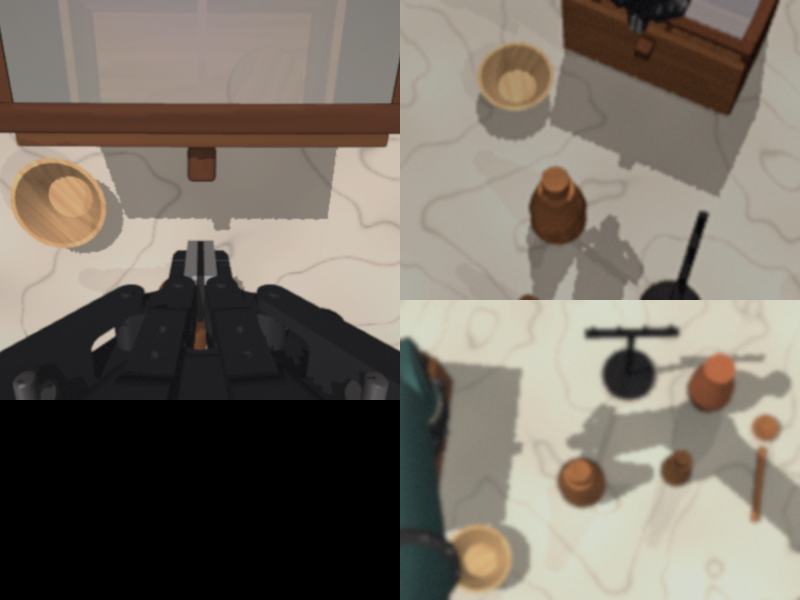

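The board's front edge is at row 147, where 147.2 is predicted for shut and 156.9 for 0.05 rad open. The box is visible through the glass, the nested cups are upright, and nothing else looks moved.

```bash
python3 - <<'E'
from h import *
print(sensors.get_state()['contact_force'],sensors.get_state()['clock']); print(job.job_done())
E
```

```text
[-0.43956016  0.44008185 -0.24474814] 29.5167
the job is handed in; nothing more can be done
None
```

I completed the whole sequence and handed the job in at 29.5 s on the robot's clock. No verdict was reported, so the results below are my own checks.

- **Bin out:** I pinched the pull and tilted the bin past 0.58 rad, until the guard stopped it at the end stop.
- **Cup:** I lifted it by its foot out past the front board and the case's top rail. No contact showed on the way.
- **Nesting:** I lowered it under a 2.5 N guard. It landed at the expected height, with the gripper tip at 125.9 mm against 126 mm planned. The net force was about 4 N, and I then released it.
- **Nest check:** After release, the wrist camera showed the foot within about 1 pixel of where a nested cup at 44 mm should appear. Both cups looked upright.
- **Bin shut:** I pushed it closed by the front of the pull. The board's edge was at pixel row 147, where 147.2 means shut and 156.9 would mean 0.05 rad open. The round box is visible inside through the glass.
- **Everything else:** Nothing else looked moved, by eye in the last pictures, and the robot was clear of everything.

Three readings disagreed or were unclear:
- **Closing force:** The force reading stayed near zero while I was closing the bin, though 5 to 10 N was expected. The last push tripped its 22 N guard almost at once. I therefore relied on the pictures to confirm the bin is shut.
- **Camera offset:** The fixed cameras differed from each other by up to about 10 mm, so I used the wrist camera for the positions that mattered.
- **Sideways correction:** Before lowering the cup, the wrist camera suggested shifting it about 2 mm sideways and the side camera about 4 mm. I shifted it by about 2.7 mm.

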